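# Put the missing sample jar in the empty ring

### The job

The red-lidded and the blue-lidded sample jar belong in the two cork rings on the worktop, one jar in each ring. One of the two is already in a ring: see which one is still standing outside, and set it down upright inside the ring that is empty. Do not tip either jar over, and finish with both standing on the worktop inside their rings.

Things in the scene. Friction and masses are not known exactly. Their poses are not given: they have to be found in the camera images.
- red_jar_center (a point): Loose sample jar, red screw lid, whitish body, 0.12 kg: 56 mm across body and lid, 76 mm tall. The point is its centre, 38 mm above its underside; z is up its axis. Starts upright in a ring or on the open worktop, the other jar of the pair the other way. Unlisted jars with a white lid (76 mm tall) and a black lid (92 mm tall) stand near; all jar centres are 95 mm or more apart.
- blue_jar_center (a point): Loose sample jar, blue screw lid, brown body, 0.12 kg: 56 mm across body and lid, 73 mm tall. The point is its centre, 36.5 mm above its underside; z is up its axis. Starts upright in a ring or on the open worktop, the other jar of the pair the other way. Unlisted jars with a white lid (76 mm tall) and a black lid (92 mm tall) stand near; all jar centres are 95 mm or more apart.
- ring_a_center (a point): Cork ring stuck to the worktop: outside diameter 100 mm, inside 76 mm, 15 mm high, open in the middle, so a jar stands on the worktop inside it with 10 mm of play all round. The point is its centre at worktop height (z = 0). One of the two identical rings starts with the red- or blue-lidded jar in it, the other empty; either may be the empty one.
- ring_b_center (a point): Cork ring stuck to the worktop: outside diameter 100 mm, inside 76 mm, 15 mm high, open in the middle, so a jar stands on the worktop inside it with 10 mm of play all round. The point is its centre at worktop height (z = 0). One of the two identical rings starts with the red- or blue-lidded jar in it, the other empty; either may be the empty one.
Things that resemble listed ones, but are neither listed nor needed, are in the scene too. Leave any orange look-alike of the part that bears red_jar_center alone.

How it is judged (in metres and radians):
At the end, for the whole second after the job is handed in: The red-lidded and the blue-lidded jar each stand inside one of the two cork rings: centre within 16 mm of a ring's centre, standing on the worktop (jar centre below 44 mm), upright within about 7 degrees, and at rest ((horizontal distance between red_jar_center and ring_a_center below 0.016 m or horizontal distance between red_jar_center and ring_b_center below 0.016 m) and height (world z) of each of red_jar_center, blue_jar_center below 0.044 m and angle between each of red_jar_center, blue_jar_center's own z axis and vertical below 0.12 rad and linear speed of each of red_jar, blue_jar below 0.02 m/s and (horizontal distance between blue_jar_center and ring_a_center below 0.016 m or horizontal distance between blue_jar_center and ring_b_center below 0.016 m)); the robot touches nothing.
It fails at once if the red- or the blue-lidded jar is tipped over (more than about 45 degrees) (angle between any of red_jar_center, blue_jar_center's own z axis and vertical above 0.8 rad).
It also fails if it takes over 40 s, if anything falls off the work surface, if the arm or the gripper's body presses on something with over 40 N, if the wrist force passes 120 N, or if a joint passes its speed limit or range.

### The arm

A 7-joint arm with a two-finger parallel gripper is mounted at the origin on a cart in front of the work surface, level with it; the furniture and walls round the work are solid. World frame = base frame: x ahead of the robot, y to its left, z up, the work surface at z = 0. Lengths are in mm, angles in rad, forces in N, time in s.
With the tool pointing down it reaches from about 400 to 900 mm from the base axis. Payload 5.6 kg.
Tool frame: the origin (TCP) lies between the finger pads; the fingertips stand 22 mm ahead of it and the grasp point (between the pads) lies 3 mm ahead of it; x points along the fingers, z is the direction in which the jaws open and shut, and the axes are right-handed (so a half turn about x gives the same grasp; the last joint's range is limited). The gripper opens to 92 mm and grips with 3 to 60 N. Pads are 20 mm wide; open, the fingers measure 128 mm over their backs; the gripper's body (75 mm by 189 mm) begins 69 mm behind the grasp point.
Start: joints at [-0.043, 0.468, -0.012, 1.603, 0.006, 1.071, -0.056], TCP at [650.006, -0.043, 236.592] pointing down, gripper open.
Joint ranges: [-2.53, 2.53], [-0.31, 2.02], [-1.57, 1.55], [0.28, 2.44], [-1.29, 4.43], [0.15, 1.84], [-2.92, 2.92]. Speed limits (rad/s): [2.57, 2.57, 3.14, 3.14, 3.14, 3.14, 3.14].

### API

Orientations are given as a unit quaternion [w, x, y, z].
In Python, from bench import bot gives the robot as it stands.
- The arm moves only by the shell command python3 -m handwheel 'ROWS' [FORCE]. ROWS is JSON, one flat list of numbers, 7 for each row, row after row: the closure, from 0 (fully open) to 1 (shut), then the shift along the tool's x, y, z in mm, then the turn, a rotation vector about the tool's x, y, z in rad. A call has 1 to 12 rows; each row is the pose to reach, as a shift and turn from the pose commanded when the call began, along the tool's axes at that moment; what a row does not reach only later rows make up. A row lasts 1/8 s, in which the tool goes at most 62.5 mm and 10.7 degrees, less where a joint would pass 70% of its speed; a pose out of reach is approached as far as the arm can. A call with a gripper value outside its range is refused whole. The fingers move at their own pace and stop on an object; FORCE is the grip in N (left out, the last holds). Time passes only in rows, so rows that repeat a pose let the fingers close. It gives the time, the measured TCP pose, the force and the opening at its end, in the units of the state.
- bot.get_state(): the state, without advancing time (a new reading comes with each control period).
- bot.read_camera(name): name is "scene" or "side" or "wrist"; returns the picture (400x640x3 uint8, red, green, blue); there is no depth.
- bot.get_calibration(name): a dict with "camera_matrix" (3x3 intrinsics, pixels), "D" ([k1, k2, p1, p2, k3] as OpenCV has them; the pictures are not rectified), "cam_to_world" (4x4, takes a point from camera to world coordinates); the wrist camera has in their place "T_tool_cam" (4x4, takes a point from camera to tool coordinates, whose origin is the TCP and whose axes are the tool frame's). Camera axes: x right, y down, z forward; pixel columns grow to the right and rows downward; lengths in mm; the calibration is good to about 2 mm. A picture is of the moment at which its call begins: read the wrist's pose just before it. get_calibration takes no time and is no camera call.
- bot.finish_job(): hands the job in, once; it reports no verdict.
The state is a dict: "time_s": time; "qpos": joint angles; "qvel": joint speeds; "effort": joint torques, N m; "ee_pos": TCP position; "tool_rot": TCP orientation; "force": force on the tool from outside, world axes, zero at the start; "wrist_torque": the same for the moment, N m; "finger_gap": finger opening in mm.
Only numpy, scipy, OpenCV 4.12 (cv2) and the standard library are available. Lean on these libraries where they do the work, as an engineer would, in place of code of your own. Each camera call takes 0.05 s, during which the arm holds its last target. There are 200 camera calls.

## Working session

There is one attempt and no reset: what is moved stays moved. The work goes in short steps, Python scripts to look and compute and a shell command to move; the robot and the scene stay as the last step left them, time stands still between calls to the robot, and variables do not carry over. Pictures are saved under pics/ and viewed, about 8 in all and at most 12, crops included, and the job is handed in when it is done.

```bash
mkdir -p pics; cat > h.py <<'E'
import numpy as np, cv2
from bench import bot
from scipy.spatial.transform import Rotation as R
def Rt(s):
    q=s["tool_rot"]; return R.from_quat([q[1],q[2],q[3],q[0]]).as_matrix()
def snap(n,f):
    s=bot.get_state(); im=bot.read_camera(n); cv2.imwrite(f,im[...,::-1]); return s,im
def world(n,px,z,s=None):
    c=bot.get_calibration(n); K=np.array(c["camera_matrix"]);D=np.array(c["D"])
    if n=="wrist":
        T=np.eye(4);T[:3,:3]=Rt(s);T[:3,3]=s["ee_pos"];T=T@np.array(c["T_tool_cam"])
    else: T=np.array(c["cam_to_world"])
    p=cv2.undistortPoints(np.array([[px]],float),K,D)[0,0]
    d=T[:3,:3]@[p[0],p[1],1]; o=T[:3,3]
    return o+d*(z-o[2])/d[2]
E
python3 - <<'E'
from h import *
for n in("scene","side","wrist"):
    s,im=snap(n,f"pics/{n}0.png")
    c=bot.get_calibration(n); print(n,np.round(c.get("cam_to_world",c.get("T_tool_cam")),2).tolist())
print(s["time_s"],s["ee_pos"],Rt(s).round(3).tolist(),s["finger_gap"])
E
```

```text
scene [[-0.79, -0.38, 0.48, 131.5], [-0.61, 0.47, -0.64, 569.34], [0.02, -0.8, -0.6, 585.0], [0.0, 0.0, 0.0, 1.0]]
side [[0.85, -0.2, 0.49, 111.8], [-0.52, -0.34, 0.78, -648.43], [0.01, -0.92, -0.39, 392.13], [0.0, 0.0, 0.0, 1.0]]
wrist [[-0.0, -0.24, 0.97, -147.29], [0.0, -0.97, -0.24, 67.39], [1.0, 0.0, 0.0, 0.92], [0.0, 0.0, 0.0, 1.0]]
0.1 [ 6.49518057e+02 -6.43730012e-02  2.35750124e+02] [[-0.002, 0.0, 1.0], [-0.0, 1.0, -0.0], [-1.0, -0.0, -0.002]] 91.57585679429074
```

View pics/scene0.png

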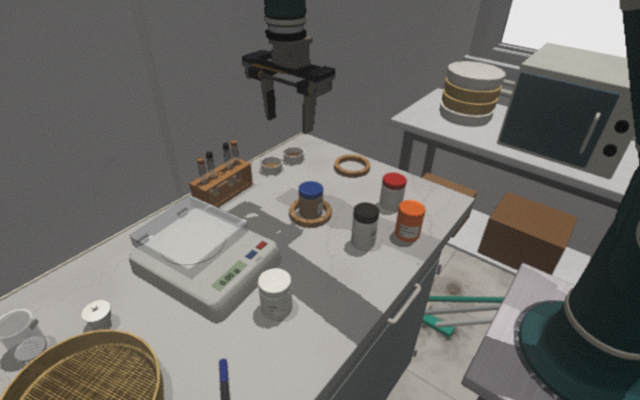

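View pics/side0.png

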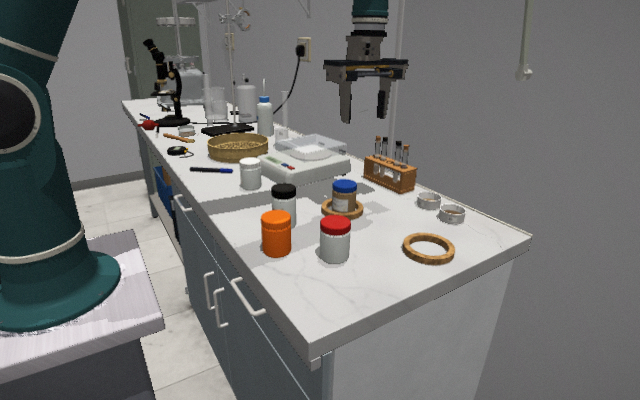

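Blue-lidded jar (scene 311,190; side 344,190) stands in a ring. The empty ring is at scene (352,165), side (429,249).
Candidates for the red jar: the red lid with whitish body, scene (394,180) / side (335,225), and the all-orange look-alike, scene (410,207) / side (276,220). I choose the first and will check it in one close crop.

```bash
python3 - <<'E'
from h import *
a=cv2.imread("pics/scene0.png")[140:250,290:450]; b=cv2.imread("pics/side0.png")[180:290,240:470]
a=cv2.resize(a,None,fx=3.4,fy=3.4,interpolation=3)[:, :]; b=cv2.resize(b,None,fx=2,fy=2,interpolation=3)
o=np.zeros((600,800,3),np.uint8); o[:a.shape[0],:a.shape[1]]=a; o[380:600,340:800]=b
cv2.imwrite("pics/crop1.png",o)
for nm,ps in {"red lid top":(( 394,179),(335,223.5),76),"blue lid":((311,188),(344,185),73),"ring":((352,164),(429,246),15),"orange":((411,208),(276,217),76),"black":((366,211),(284,190),92)}.items():
    print(nm,world("scene",ps[0],ps[2]).round(),world("side",ps[1],ps[2]).round())
E
```

```text
red lid top [ 466. -157.   76.] [ 459. -166.   76.]
blue lid [596.  -8.  73.] [586. -19.  73.]
ring [ 634. -236.   15.] [ 630. -244.   15.]
orange [383. -81.  76.] [380. -89.  76.]
black [441.   6.  92.] [435. -16.  92.]
```

View pics/crop1.png

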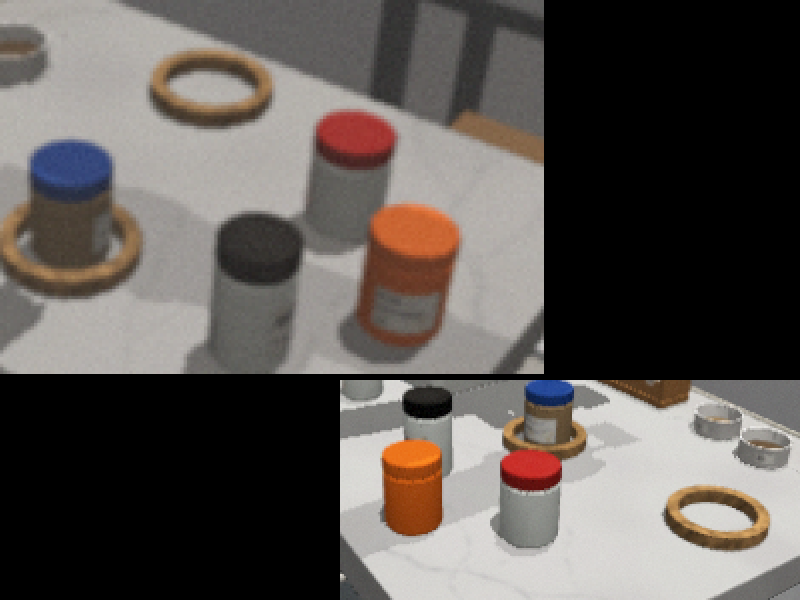

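View pics/wrist0.png

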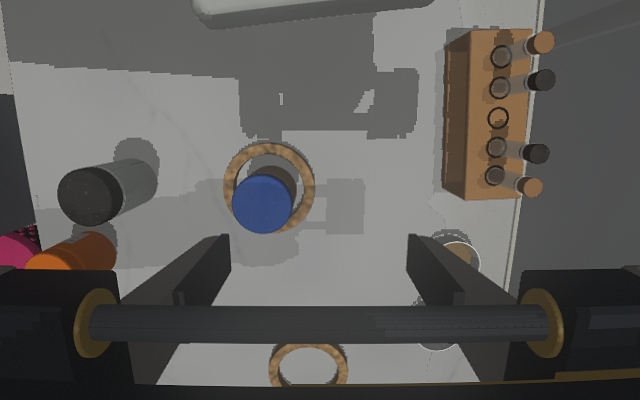

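The crop confirms it: red lid on a whitish body at scene (394.7,178.5). The orange jar is orange all over and will be left alone. In the wrist view the empty ring is partly hidden at (308,367). I'll look straight down on the ring first, then on the jar.

```bash
python3 -m handwheel '[0,0,-50,-4,0,0,0, 0,0,-100,-8,0,0,0, 0,0,-150,-12,0,0,0, 0,0,-200,-16,0,0,0, 0,0,-240,-18,0,0,0, 0,0,-240,-18,0,0,0, 0,0,-240,-18,0,0,0]'
python3 - <<'E'
from h import *
s,im=snap("wrist","pics/w_ring.png"); np.save("s_ring.npy",s,allow_pickle=True); print(s["ee_pos"],s["time_s"])
E
python3 -m handwheel '[0,0,20,-45,0,0,0, 0,0,40,-90,0,0,0, 0,0,60,-130,0,0,0, 0,0,78,-170,0,0,0, 0,0,78,-170,0,0,0, 0,0,78,-170,0,0,0, 0,0,78,-170,0,0,0]'
python3 - <<'E'
from h import *
s,im=snap("wrist","pics/w_jar.png"); np.save("s_jar.npy",s,allow_pickle=True); print(s["ee_pos"],s["time_s"],Rt(s).round(3).tolist())
a=cv2.imread("pics/w_ring.png")[:300,160:480];b=cv2.imread("pics/w_jar.png")[:300,160:480]
o=cv2.resize(np.hstack([a,b]),(800,375)); cv2.imwrite("pics/pair.png",o)
E
```

```text
time_s: 1.02
ee_pos: [632.0, -239.1, 236.2]
tool_rot: [0.707, 0.0, 0.707, 0.001]
force: [-0.6, 0.6, 0.1]
finger_gap: 91.6
[ 631.99425769 -239.05583758  236.16016262] 1.025
time_s: 1.95
ee_pos: [463.1, -162.0, 236.7]
tool_rot: [0.707, -0.0, 0.707, 0.0]
force: [0.7, -0.6, -0.3]
finger_gap: 91.7
[ 463.13952076 -161.99272367  236.66861296] 1.95 [[0.001, -0.001, 1.0], [-0.0, 1.0, 0.001], [-1.0, -0.0, 0.001]]
```

View pics/pair.png

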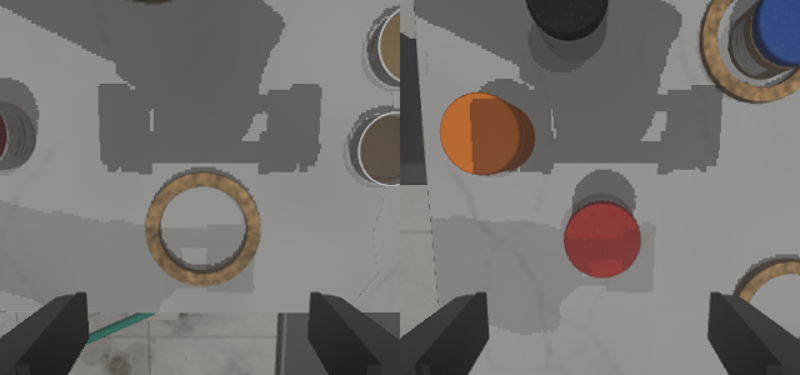

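Left half: the empty ring at wrist pixel about (322,182). Right half: the red lid at about (322,192), centred between the fingers, with the orange jar well clear at (224,107).

```bash
python3 - <<'E'
from h import *
def fit(f,z,lo,hi,key,roi):
    s=np.load("s_%s.npy"%key,allow_pickle=True).item()
    im=cv2.imread(f); m=cv2.inRange(cv2.cvtColor(im,cv2.COLOR_BGR2HSV),lo,hi); k=np.zeros_like(m); k[roi]=m[roi]
    k=cv2.morphologyEx(k,cv2.MORPH_OPEN,np.ones((3,3)))
    c=max(cv2.findContours(k,0,1)[0],key=cv2.contourArea); h=cv2.convexHull(c)
    W=np.array([world("wrist",p[0],z,s)[:2] for p in h]).astype(np.float32)
    e=cv2.fitEllipse(h); w=cv2.minEnclosingCircle(W)
    print(key,np.round(e,1) if 0 else e,"center",world("wrist",e[0],z,s).round(1),"circ",w)
fit("pics/w_ring.png",15,(5,70,40),(25,255,255),"ring",np.s_[125:235,265:380])
fit("pics/w_jar.png",76,(0,120,40),(4,255,255),"jar",np.s_[150:235,280:360])
print(world("scene",(394.7,178.5),76),world("side",(335.5,222),76))
E
```

```text
ring ((321.9776306152344, 182.66925048828125), (90.54817199707031, 91.47203063964844), 73.21138763427734) center [ 637.1 -235.7   15. ] circ ((637.0428466796875, -237.093994140625), 49.2850341796875)
jar ((321.3619079589844, 191.46932983398438), (59.48180389404297, 60.11982345581055), 86.75267791748047) center [ 467.2 -156.4   76. ] circ ((467.3564147949219, -156.89187622070312), 27.342269897460938)
[ 465.94852089 -159.60659472   76.        ] [ 463.46090005 -161.98371667   76.        ]
```

```bash
python3 -m handwheel '[0,40,4,4,0,0,0, 0,80,4,4,0,0,0, 0,115,4,4,0,0,0, 0,145,4,4,0,0,0, 0,170,4,4,0,0,0, 0,187,4,4,0,0,0, 0,187,4,4,0,0,0, 0,187,4,4,0,0,0]' 15
python3 -m handwheel '[1,0,0,0,0,0,0, 1,0,0,0,0,0,0, 1,0,0,0,0,0,0, 1,0,0,0,0,0,0, 1,0,0,0,0,0,0, 1,0,0,0,0,0,0, 1,0,0,0,0,0,0, 1,0,0,0,0,0,0]' 15
```

```text
time_s: 3.0
ee_pos: [466.7, -158.3, 50.2]
tool_rot: [0.708, -0.0, 0.707, -0.0]
force: [0.7, 0.1, 0.5]
finger_gap: 92.0
time_s: 4.0
ee_pos: [466.2, -158.1, 49.8]
tool_rot: [0.707, -0.0, 0.707, -0.0]
force: [-0.7, 0.7, 4.5]
finger_gap: 54.0
```

```bash
python3 -m handwheel '[1,-10,0,0,0,0,0, 1,-25,0,0,0,0,0, 1,-45,0,0,0,0,0, 1,-65,0,0,0,0,0, 1,-65,0,0,0,0,0, 1,-65,0,0,0,0,0]' 15
python3 -m handwheel '[1,0,-12,25,0,0,0, 1,0,-26,55,0,0,0, 1,0,-40,85,0,0,0, 1,0,-54,115,0,0,0, 1,0,-68,145,0,0,0, 1,0,-75,160,0,0,0, 1,0,-79,170,0,0,0, 1,0,-79,170,0,0,0, 1,0,-79,170,0,0,0, 1,0,-79,170,0,0,0]' 15
python3 -m handwheel '[1,10,0,0,0,0,0, 1,25,0,0,0,0,0, 1,32,0,0,0,0,0, 1,35,0,0,0,0,0, 1,35,0,0,0,0,0, 1,35,0,0,0,0,0]' 15
python3 - <<'E'
from h import *
s,i=snap("side","pics/side2.png"); s,j=snap("scene","pics/scene2.png"); s,k=snap("wrist","pics/w2.png")
a=cv2.resize(i[190:290,370:490],None,fx=3.3,fy=3.3,interpolation=3); b=cv2.resize(j[110:210,290:410],None,fx=3.3,fy=3.3,interpolation=3)
c=cv2.resize(k[100:300,160:480],(400,250))
o=np.zeros((590,800,3),np.uint8); o[:330,:396]=a;o[:330,400:796]=b;o[335:585,200:600]=c
cv2.imwrite("pics/chk.png",o[...,::-1])
E
```

```text
time_s: 4.75
ee_pos: [465.7, -158.0, 114.5]
tool_rot: [0.707, 0.0, 0.707, -0.0]
force: [-0.4, 0.1, -1.4]
finger_gap: 54.3
time_s: 6.0
ee_pos: [635.5, -236.8, 114.7]
tool_rot: [0.707, 0.0, 0.707, 0.0]
force: [-1.2, -0.7, -0.1]
finger_gap: 54.2
time_s: 6.75
ee_pos: [636.3, -237.2, 80.0]
tool_rot: [0.707, -0.0, 0.707, -0.0]
force: [0.4, -1.2, -0.5]
finger_gap: 54.0
```

View pics/chk.png

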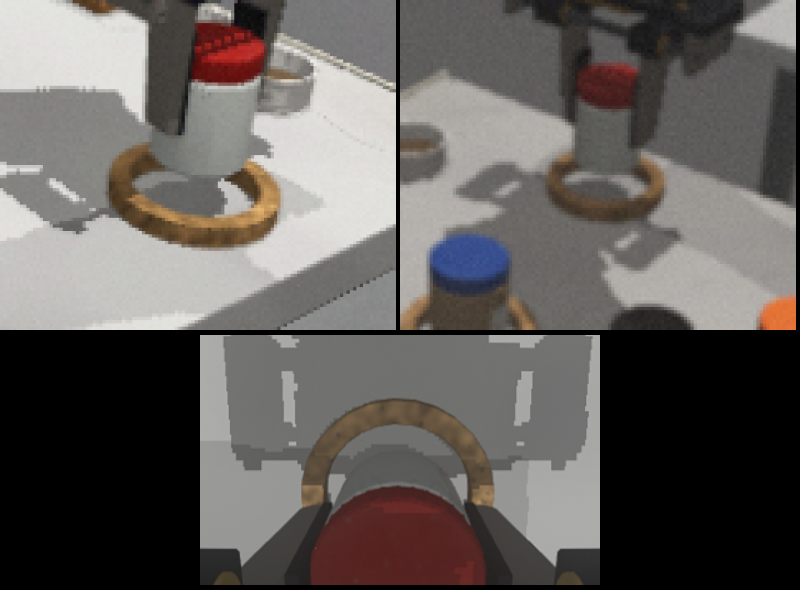

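The jar hangs upright over the ring in all three views. I'll compare its position with the ring numerically before lowering it.

```bash
python3 - <<'E'
from h import *
# side: ring outer ellipse centre at top z~8 ; jar underside z=80-50+0 =30
def sp(u,v): return (370+u/3.3,190+v/3.3)
def sc(u,v): return (290+(u-400)/3.3,110+v/3.3)
th=np.linspace(0,2*np.pi,200)
def ext(n,x,y,z,r):
    c=bot.get_calibration(n);T=np.linalg.inv(np.array(c["cam_to_world"]))
    P=np.c_[x+r*np.cos(th),y+r*np.sin(th),0*th+z]; Q=P@T[:3,:3].T+T[:3,3]
    p=cv2.projectPoints(Q,np.zeros(3),np.zeros(3),np.array(c["camera_matrix"]),np.array(c["D"]))[0][:,0]
    o=np.array([370,190]) if n=="side" else np.array([290,110])
    p=(p-o)*3.3+([0,0] if n=="side" else [400,0]); return p.min(0).round(),p.max(0).round()
for n in("side","scene"):
    print(n,"ring15",ext(n,637,-236.5,15,50),"ring0",ext(n,637,-236.5,0,50),"jar30",ext(n,636.5,-237,30,28),"lid",ext(n,636.5,-237,106,28))
E
```

```text
side ring15 (array([108., 135.]), array([281., 223.])) ring0 (array([106., 156.]), array([277., 246.])) jar30 (array([149., 132.]), array([246., 180.])) lid (array([164.,  18.]), array([266.,  60.]))
scene ring15 (array([542., 147.]), array([662., 209.])) ring0 (array([542., 162.]), array([660., 224.])) jar30 (array([570., 144.]), array([638., 179.])) lid (array([575.,  63.]), array([645.,  95.]))
```

Columns agree to about 2–3 mm between jar and ring, well inside the 10 mm of play. Lowering now.

```bash
python3 -m handwheel '[1,8,0,0,0,0,0, 1,16,0,0,0,0,0, 1,22,0,0,0,0,0, 1,26,0,0,0,0,0, 1,29,0,0,0,0,0, 1,30,0,0,0,0,0, 1,30,0,0,0,0,0, 1,30,0,0,0,0,0]' 15
python3 -m handwheel '[0.45,0,0,0,0,0,0, 0.35,0,0,0,0,0,0, 0.25,0,0,0,0,0,0, 0.15,0,0,0,0,0,0, 0,0,0,0,0,0,0, 0,0,0,0,0,0,0, 0,0,0,0,0,0,0, 0,0,0,0,0,0,0]'
python3 -m handwheel '[0,-15,0,0,0,0,0, 0,-40,0,0,0,0,0, 0,-80,0,0,0,0,0, 0,-120,0,0,0,0,0, 0,-160,0,0,0,0,0, 0,-186,0,0,0,0,0, 0,-186,0,0,0,0,0, 0,-186,0,0,0,0,0, 0,-186,0,0,0,0,0]'
python3 - <<'E'
from h import *
s,k=snap("wrist","pics/w3.png"); _,i=snap("side","pics/side3.png"); print(s["time_s"],s["ee_pos"])
a=cv2.resize(i[170:290,250:490],(800,400)); o=np.zeros((590,800,3),np.uint8); o[:400]=a
o[402:590,250:550]=cv2.resize(k[75:275,160:480],(300,188)); cv2.imwrite("pics/fin.png",o[...,::-1])
m=cv2.inRange(cv2.cvtColor(k,cv2.COLOR_RGB2HSV),(0,120,40),(4,255,255)); m[:110]=0;m[270:]=0;m[:,:250]=0;m[:,400:]=0
c=max(cv2.findContours(m,0,1)[0],key=cv2.contourArea);e=cv2.fitEllipse(cv2.convexHull(c));print(e,world("wrist",e[0],76,s))
E
```

```text
time_s: 7.9
ee_pos: [636.1, -237.1, 49.9]
tool_rot: [0.707, -0.0, 0.707, -0.0]
force: [-1.7, 0.1, 0.5]
finger_gap: 54.4
time_s: 8.9
ee_pos: [636.0, -237.0, 49.6]
tool_rot: [0.707, -0.0, 0.707, -0.0]
force: [0.1, -0.5, -0.2]
finger_gap: 91.9
time_s: 10.02
ee_pos: [635.2, -236.8, 233.9]
tool_rot: [0.706, 0.0, 0.708, 0.0]
force: [-0.2, -1.0, -0.7]
finger_gap: 91.9
10.025 [ 635.208665   -236.76733764  233.93626055]
((319.4134826660156, 196.73748779296875), (60.4092903137207, 60.83658981323242), 92.3550796508789) [ 637.04295157 -235.22370785   76.        ]
```

View pics/fin.png

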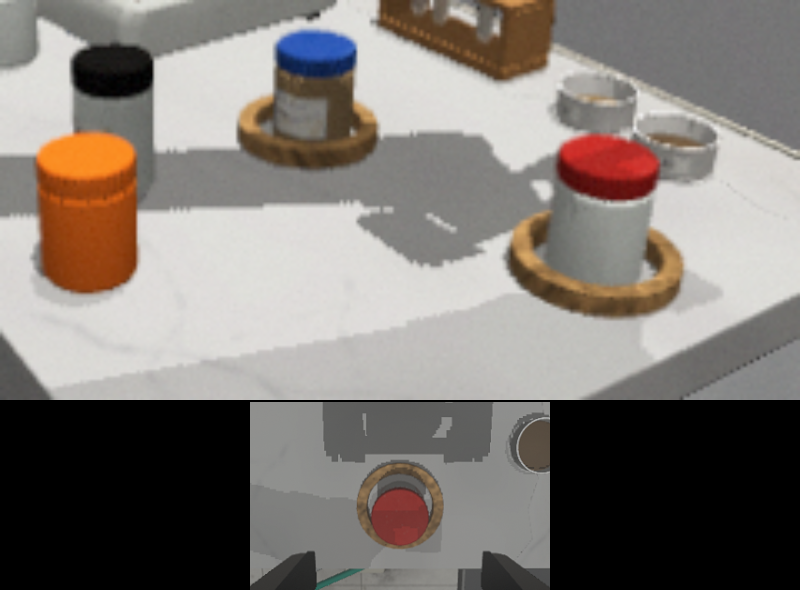

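The side view shows the red jar upright inside the ring (red lid at about (608,167) in the crop), and the blue jar still upright in the other. The red lid's fitted centre is about 1 mm from the ring centre.

```bash
python3 -c "
from bench import bot; print(bot.finish_job())"
```

```text
the job is handed in; nothing more can be done
None
```

The red-lidded jar was the one standing outside. I gripped it at 15 N, set it upright in the empty ring, released it and raised the gripper clear. I handed the job in at about 10 s of robot time.

- **Red jar:** in the last wrist picture its lid centre measured (637.0, -235.2) mm, against a ring centre of about (637.1, -236) mm. The offset is about 1 mm and the limit is 16 mm. The side view shows it upright and inside the ring.
- **Other jars:** the blue-lidded jar still stands upright in its own ring. I checked that by eye only and did not re-measure it. The orange look-alike and the black-lidded jar were not touched.
- **Disagreements between readings:**
  - The scene and side cameras put the red jar 2–5 mm from the wrist camera's estimate before the grasp.
  - The gripper read 54 mm on a 56 mm jar.
  - In the check before lowering, the jar's lower edge appeared 2–5 mm away from where I predicted it. I took this to be a rounded bottom edge and did not confirm it.
- **Forces:** the readings printed after each move stayed below 5 N.

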